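# Re-index the ratchet lever and clamp the glued stretcher bar

## Robot

A 7-joint arm with a two-finger parallel gripper is mounted at the origin on the work surface. World frame = base frame: x ahead of the robot, y to its left, z up, the work surface at z = 0. Lengths are in m, angles in rad, forces in N, time in s.
With the tool pointing down it reaches from about 0.4 to 0.85 m from the base axis. Payload 10.4 kg.
Tool frame: the origin (TCP) lies between the finger pads; the fingertips stand 19 mm ahead of it and the grasp point (between the pads) is the TCP; z points along the fingers, x is the direction in which the jaws open and shut, and the axes are right-handed (so a half turn about z gives the same grasp; the last joint's range is limited). The gripper opens to 87 mm and grips with 3 to 60 N. Pads are 19 mm wide; open, the fingers measure 117 mm over their backs; the gripper's body (75 mm by 190 mm) begins 51 mm behind the grasp point.
Start: joints at [1.095, 0.332, -0.065, 1.46, 0.022, 1.35, -0.088], TCP at [0.273, -0.562, 0.215] pointing down, gripper open.
Joint ranges: [-2.6, 2.6], [-0.5, 2.12], [-1.47, 1.34], [0.16, 2.42], [-1.27, 4.41], [0.06, 2.06], [-2.6, 2.6]. Speed limits (rad/s): [2.22, 2.22, 2.79, 2.79, 3.14, 3.14, 3.14].

## Interface

Orientations are given as a unit quaternion [x, y, z, w].
In Python, from bench import * gives the robot as it stands.
- The arm moves only by the tool step_arm, never from a script. Its argument "commands" is a list of rows, each a list of 6 numbers: the shift along the tool's x, y, z in m, then the turn, a rotation vector about the tool's x, y, z in rad. In form: [[tx, ty, tz, rx, ry, rz], ...]. A call has 1 to 12 rows; each row shifts and turns the commanded pose from where the row before left it, along the tool's axes as they then stand; what a row does not reach is not made up. A row lasts 1/10 s, in which the tool goes at most 50 mm and 8.59 degrees, less where a joint would pass 70% of its speed; a pose out of reach is approached as far as the arm can. A call with a gripper value outside its range is refused whole. "gripper" is the opening, from 0 (shut) to 1 (fully open), set as the call begins (left out, the last holds). The fingers move at their own pace and stop on an object; "grip_force" is the grip in N (left out, the last holds). Time passes only in rows, so rows that do not move let the fingers close. It gives the time, the measured TCP pose, the force and the opening at its end, in the units of the state.
- read_state(): the state, without advancing time (a new reading comes with each control period).
- camera(name): name is "side" or "top"; returns the picture (420x560x3 uint8, red, green, blue); there is no depth.
- get_calibration(name): a dict with "fx", "fy", "cx", "cy" (pixels), "k1" (the pictures are not rectified: a ray, as slopes to the right and down, at radius r is drawn at 1 + k1 r^2 times it, then the intrinsics apply), "R" (3x3) and "t" (3): a world point X has camera coordinates R X + t. Camera axes: x right, y down, z forward; pixel columns grow to the right and rows downward; lengths in m; the calibration is good to about 2 mm. A picture is of the moment at which its call begins. get_calibration takes no time and is no camera call.
- close_job(): hands the job in, once; it reports no verdict.
The state is a dict: "time": time; "joint_positions": joint angles; "joint_vel": joint speeds; "joint_torque": joint torques, N m; "ee_pos": TCP position; "eef_rot": TCP orientation; "ft_force": force on the tool from outside, world axes, zero at the start; "torque": the same for the moment, N m; "width": finger opening in m.
Only numpy, scipy, OpenCV 4.12 (cv2) and the standard library are available. Lean on these libraries where they do the work, as an engineer would, in place of code of your own. Each camera call takes 0.05 s, during which the arm holds its last target. There are 200 camera calls.

## Task

The glued stretcher bar lies loose in the small clamping jig and the ratchet lever has run up against its stop post. Lift the lever off its teeth, swing it back, let it drop fully home in the teeth again and turn it clockwise until the bar is clamped firmly against the fence, at a pull of about 10 newtons at the knob: no looser, and not so hard that the wood is crushed. Let go and leave the lever seated; drive the jaw by the lever only, do not push the jaw or the bar by hand, and leave the things around alone.

Things in the scene. Friction and masses are not known exactly. Their poses are not given: they have to be found in the camera images.
- jig: Fixed plywood bed of the clamping jig, 200 x 275 x 18 mm, on the bench. Its origin is on the bench right under the spindle axis; z up, +y from the spindle towards jaw, bar and fence (the bed reaches from y = -75 to +200 mm). The dark wooden fence beyond the bar (150 x 18 mm, top 48 mm above the bench) is locked, at a place that differs from job to job.
- axis (a point): Point on the vertical spindle axis, 114 mm above the bench, level with the knob's grip point when the lever is seated. Turning clockwise from above tightens: the spindle drives the jaw by rack and pinion, 10 mm per radian, and stays where it is left, also under load and while the lever is lifted off.
- crown (a point): Centre of the steel crown on the spindle, 53 mm above the bench: 68 mm across, with 16 round-topped teeth standing up to 70 mm above the bench, 22.5 degrees apart. The lever's black hub above it (68 mm across, 74 to 94 mm above the bench when seated) has two teeth below that drop between them, with about 3.4 degrees of play.
- knob (a point): Grip point of the lever: middle of the upright black cylindrical knob, 26 mm in diameter (it spins freely on its pin), 92 to 139 mm above the bench when seated, 105 mm from the axis at the end of a flat arm 12 mm wide (82 to 92 mm above the bench). Its x axis points along the arm, outwards. Pulling it round takes 6 to 7 N with the jaw free, 8.5 N at a clamping force of 20 N, 10.5 at 40, 13.5 at 70, 15 at 90 (up to 1.5 N less if read at a standstill).
- lever (a joint): Height of the lever above its fully seated place, m (0 seated, at most 0.022). Above 0.012 its teeth are clear of the crown and it swings freely; a spring and its weight push it down with 5 to 8 N. In between it may stand tooth on tooth, and drops in after a few degrees of swing.
- lever_swing (a joint): Angle of the lever against the crown, rad: about 0 at the start, growing clockwise from above, so negative once it is lifted and swung back; 0.393 per tooth. While it is seated it stays constant within the play.
- post_near (a point): Top of the steel stop post, 12 mm in diameter and 118 mm high, 50 mm from the axis, that the lever's arm has nearly reached at the start: it ends the clockwise swing when the arm's centre line is 14 degrees short of the post.
- post_far (a point): Top of the like stop post that ends the swing back (anticlockwise), also 14 degrees before the post. Between both ends the lever can swing 120 degrees. Both posts stand on a locked plate that is set differently each time.
- jaw: Aluminium jaw, 90 mm wide, with its steel rack; it moves along the jig's +y towards the bar as the spindle turns clockwise. Origin at the jig's origin when fully back. Not to be pushed by hand.
- pad: Cork pad on the jaw's face, 80 x 8 x 26 mm, springy: 20 N per mm. It presses on the bar. Its origin moves with the jaw.
- pad_face (a point): Centre of the pad's front face, 35 mm above the bench.
- bar: Loose stretcher bar of light wood with a dark glue line, 170 x 40 x 28 mm, lying on the bed between pad and fence, its long side along the pad's face. Origin: centre of its underside. The jaw's free way, until pad, bar and fence touch, is 4 to 12 mm in all.
- brush_jar: Jar with brushes, 68 mm across, 220 mm high; bystander. Origin: centre of its underside.
- solvent: White bottle, 60 mm across, 150 mm high; bystander. Origin: centre of its underside.
- dish: White bowl, 90 mm across, 30 mm high; bystander. Origin: centre of its underside.
- spatula: Spatula lying on the bench; bystander. Origin: centre of its underside.
There are look-alikes about, which are no part of the job. What is shaped like the bar but purple or white is not meant.

How it is judged:
On the way, in this order (a step that is already met when the one before it is completed fails the run):
1. the lever is lifted off its teeth and swung back at least one tooth (value of joint lever above 0.008 m and value of joint lever_swing below -0.35 rad), for 0.1 s.
2. the lever is seated in the teeth again, at least one tooth back (value of joint lever below 0.002 m and value of joint lever_swing below -0.3 rad), for 0.2 s.
At the end, for the whole second after the job is handed in: The pad presses the bar against the fence with 20 to 70 N, the bar lies flat on the bed (within 3 mm) and square (within 0.05 rad), at rest; the lever is seated in the teeth (within 2 mm), at least one tooth back from where it started on the crown, and let go (all of step 2 and contact force between pad and bar between 20 and 70 N and z of bar in the frame of jig below 0.021 m and angle between the x axis of bar and the x axis of jig, either way round below 0.05 rad and linear speed of bar below 0.01 m/s); the robot touches nothing.
It fails at once if the wood is crushed: the pad presses on the bar with over 90 N (contact force between pad and bar above 90 N).
It fails at once if the fingers or arm push the jaw or pad with over 3 N (contact force between any of the fingers, the arm and jaw above 3 N).
It fails at once if the fingers or arm push the bar with over 3 N (contact force between any of the fingers, the arm and bar above 3 N).
It fails at once if a bystander is moved by over 30 mm (distance of any of brush_jar, solvent, dish, spatula from where it was at the start of the episode above 0.03 m).
It also fails if it takes over 67 s, if anything falls off the work surface, if the arm or the gripper's body presses on something with over 40 N, if the wrist force passes 120 N, or if a joint passes its speed limit or range.

## Working session

There is one attempt and no reset: what is moved stays moved. The work goes in short steps, Python scripts to look and compute and a tool call to move; the robot and the scene stay as the last step left them, time stands still between calls to the robot, and variables do not carry over. Pictures are saved under pics/ and viewed, on a budget of 10 in all, crops included, one or two more only if the job needs it, and the job is handed in when it is done.

Besides the shell and the picture viewer there is one more tool, called after ">>>" as name([rows], argument=value, ...), one row to a line, values as JSON. step_arm: Moves the arm, as the interface text tells. Its arguments: {"type":"object","properties":{"commands":{"type":"array","items":{"type":"array","items":{"type":"number"}}},"gripper":{"type":"number"},"grip_force":{"type":"number"}},"required":["commands"]}

```bash
mkdir -p pics; ls
cat > h.py <<'E'
from bench import *
import numpy as np, cv2
def save(name,fn,crop=None,s=1):
    im=camera(name)[:,:,::-1]
    np.save('pics/'+fn+'.npy',im)
    if crop: x0,y0,x1,y1=crop; im=im[y0:y1,x0:x1]
    cv2.imwrite('pics/'+fn+'.png',cv2.resize(im,None,fx=s,fy=s,interpolation=cv2.INTER_CUBIC))
def proj(name,X):
    c=get_calibration(name);p=np.array(c['R'])@np.array(X,float)+np.array(c['t']);a=p[:2]/p[2]
    a=a*(1+c['k1']*(a@a));return np.array([c['fx']*a[0]+c['cx'],c['fy']*a[1]+c['cy']])
def ray(name,uv):
    c=get_calibration(name);d=np.array([(uv[0]-c['cx'])/c['fx'],(uv[1]-c['cy'])/c['fy']]);a=d.copy()
    for _ in range(20):a=d/(1+c['k1']*(a@a))
    R=np.array(c['R']);t=np.array(c['t']);v=R.T@np.r_[a,1];return -R.T@t,v/np.linalg.norm(v)
def atz(name,uv,z):
    o,v=ray(name,uv);return o+v*(z-o[2])/v[2]
def tri(u1,u2,n1='top',n2='side'):
    (a,u),(b,v)=ray(n1,u1),ray(n2,u2)
    s=np.linalg.lstsq(np.c_[u,-v],b-a,rcond=None)[0];p,q=a+s[0]*u,b+s[1]*v
    return (p+q)/2,np.linalg.norm(p-q)
E
python3 - <<'E'
from h import *
save('top','t0');save('side','s0')
a=cv2.imread('pics/t0.png');b=cv2.imread('pics/s0.png')
for n in('top','side'):
    c=get_calibration(n);print(n,c['fx'],c['k1'],-np.array(c['R']).T@np.array(c['t']),np.round(c['R'],2).tolist())
print(read_state())
E
```

```text
pics
top 425.296983011071 -0.08900404067061854 [0.39891618 0.03619955 1.09133741] [[-0.03, -1.0, -0.02], [-0.99, 0.03, -0.1], [0.1, 0.02, -0.99]]
side 529.9682552212373 -0.04101210318638044 [0.03933648 0.76194803 1.14919235] [[-0.83, -0.55, 0.0], [-0.43, 0.65, -0.63], [0.35, -0.53, -0.78]]
{'time': 0.1, 'joint_positions': array([ 1.09540987,  0.33278714, -0.06471886,  1.46082504,  0.02159681,
        1.34987547, -0.08850161]), 'joint_vel': array([ 5.50741512e-04, -1.66754173e-03,  9.55725459e-07, -2.90034153e-03,
       -1.43416661e-03, -5.99037641e-04, -5.13146696e-04]), 'joint_torque': array([ 1.62360662e-03, -6.24542928e+01,  2.45728955e-02, -3.90716493e+01,
       -6.14654948e-02,  3.66008235e-02,  1.79574431e-05]), 'ee_pos': array([ 0.27328392, -0.56171563,  0.2140624 ]), 'eef_rot': array([ 8.47792132e-01, -5.30328333e-01, -5.19678860e-04, -2.99591648e-04]), 'ft_force': array([ 0.24462949,  0.21665972, -0.34344243]), 'torque': array([-0.00357783, -0.04977157,  0.00359103]), 'width': 0.08725263613015193}
```

View pics/t0.png

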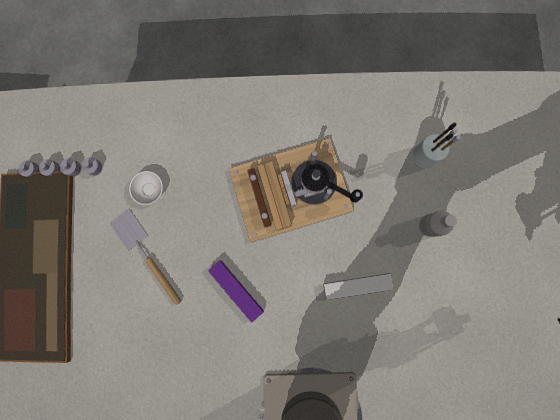

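View pics/s0.png

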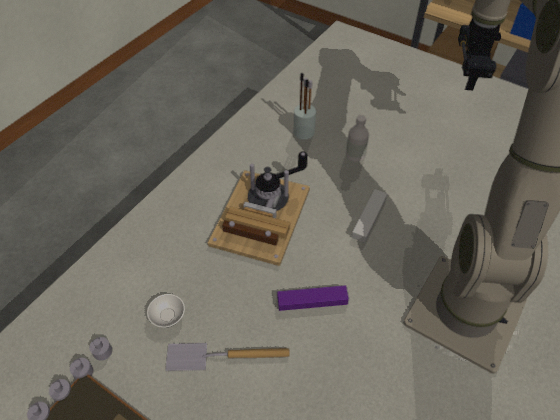

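The top view shows the jig at about (292,187), with the knob at (356,195) and the hub at (316,177). The look-alikes are the purple bar (236,291) and the white bar (358,287); the real bar is in the jig at (277,190), with the dark fence at (260,195). Next is a close crop of both views.

Run:
```python
from h import *
t=np.load('pics/t0.npy')[125:245,220:370];s=np.load('pics/s0.npy')[145:265,200:320]
f=lambda a,k:cv2.resize(a,None,fx=k,fy=k,interpolation=cv2.INTER_CUBIC)
a=f(t,3.0)
b=f(s,3.0)
for im,x0,y0 in((a,220,125),(b,200,145)):
    im[:]=np.clip(im.astype(float)*1.5,0,255)
    for i in range(0,im.shape[1],60):cv2.putText(im,str(x0+i//3),(i,8),0,.3,(0,255,0));cv2.line(im,(i,10),(i,15),(0,255,0))
    for i in range(0,im.shape[0],60):cv2.putText(im,str(y0+i//3),(0,i+3),0,.3,(0,255,0))
cv2.imwrite('pics/c0.png',np.hstack([a,b])[:, :800])
```

```text
(no output)
```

View pics/c0.png

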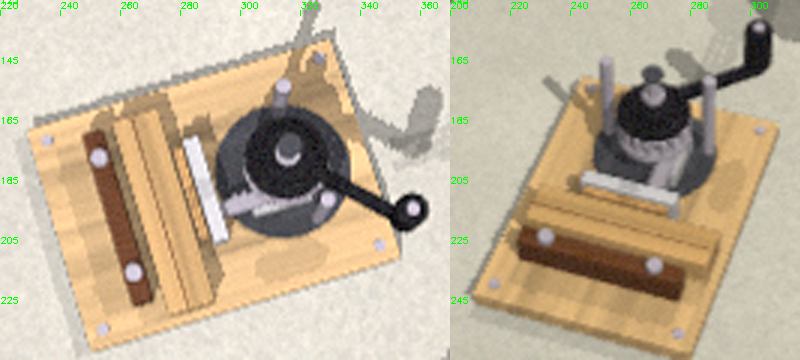

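The crop confirms the choice. Knob top is at top (357.3,194.7) / side (302.3,154.3) and spindle nut at top (316,175) / side (267.7,176). The posts are at top (329,191.7) and (314.3,154).

Run:
```python
from h import *
P={'knobtop':((357.3,194.7),(302.3,154.3)),'nut':((316,175),(267.7,176)),'near':((329,191.7),(286.3,171.7)),'far':((314.3,154),(252,165.7))}
Q={}
for k,(a,b) in P.items():
    p,e=tri(a,b);Q[k]=p;print(k,p.round(4),'err',e.round(4),'h', )
for k in('knobtop','near','far'):
    d=Q[k][:2]-Q['nut'][:2];print(k,np.linalg.norm(d).round(4),np.degrees(np.arctan2(d[1],d[0])).round(1))
# jig corners (bed top z=.018)
cs=[(231,167.5),(330.5,138),(353.5,210),(251,241)]
C=np.array([atz('top',c,.018) for c in cs]);print(C.round(4))
print('jig y', np.degrees(np.arctan2(*((C[0]+C[3]-C[1]-C[2])[[1,0]]))))
y=(C[0]+C[3]-C[1]-C[2])[:2];y/=np.linalg.norm(y);m=C.mean(0)[:2];print('axis from bed',m-y*.0625, np.linalg.norm(C[0]-C[1]),np.linalg.norm(C[1]-C[2]))
# knob top from height 0.139, posts .118
for k,z in(('knobtop',.139),('near',.118),('far',.118)): print(k,atz('top',P[k][0],z).round(4),atz('side',P[k][1],z).round(4))
c=read_state();print(c['ee_pos'])
from scipy.spatial.transform import Rotation as R
print(R.from_quat(c['eef_rot']).as_matrix().round(3))
```

```text
knobtop [ 0.5435 -0.1177  0.1373] err 0.0024 h
nut [ 0.5979 -0.0289  0.0992] err 0.0005 h
near [ 0.555  -0.0559  0.1171] err 0.0014 h
far [ 0.6458 -0.0255  0.1141] err 0.0008 h
knobtop 0.1041 -121.5
near 0.0507 -147.8
far 0.048 4.0
[[ 0.6411  0.1841  0.018 ]
 [ 0.7109 -0.0753  0.018 ]
 [ 0.5214 -0.126   0.018 ]
 [ 0.4502  0.136   0.018 ]]
jig y 105.1292982068357
axis from bed [ 0.59720266 -0.03062677] 0.2686480562438834 0.19618019317282656
knobtop [ 0.5421 -0.1179  0.139 ] [ 0.5437 -0.1157  0.139 ]
near [ 0.5542 -0.0561  0.118 ] [ 0.5552 -0.055   0.118 ]
far [ 0.6444 -0.0254  0.118 ] [ 0.6439 -0.0225  0.118 ]
[ 0.27328392 -0.56171563  0.2140624 ]
[[ 0.438 -0.899 -0.001]
 [-0.899 -0.438  0.001]
 [-0.001  0.    -1.   ]]
```

>>> step_arm([
  [0,0,-0.03,0,0,0],
  [0,0,-0.03,0,0,0],
  [-0.014,-0.022,0,0,0,0],
  [-0.014,-0.022,0,0,0,0],
  [-0.014,-0.022,0,0,0,0],
  [-0.014,-0.022,0,0,0,0],
  [-0.014,-0.022,0,0,0,0],
  [-0.014,-0.022,0,0,0,0],
  [-0.014,-0.022,0,0,0,0],
  [-0.014,-0.022,0,0,0,0],
  [-0.014,-0.022,0,0,0,0],
  [-0.014,-0.022,0,0,0,0],
], gripper=1)

```text
time: 1.3
ee_pos: [0.4103, -0.3388, 0.2744]
eef_rot: [0.848, -0.53, -0.0, 0.0]
ft_force: [-0.3, -0.4, 0.2]
width: 0.0875
```

>>> step_arm([
  [-0.014,-0.022,0,0,0,0],
  [-0.014,-0.022,0,0,0,0],
  [-0.014,-0.022,0,0,0,0],
  [-0.014,-0.022,0,0,0,0],
  [-0.014,-0.022,0,0,0,0],
  [-0.014,-0.022,0,0,0,0],
  [-0.014,-0.022,0,0,0,0],
  [0,0,0,0,0,-0.14],
  [0,0,0,0,0,-0.14],
  [0,0,0,0,0,-0.14],
  [0,0,0,0,0,-0.14],
  [0,0,0,0,0,0],
])

```text
time: 2.5
ee_pos: [0.5054, -0.1843, 0.2744]
eef_rot: [0.962, -0.274, -0.0, -0.0]
ft_force: [0.0, -0.4, -0.2]
width: 0.087
```

```bash
cat >> h.py <<'E'
from scipy.spatial.transform import Rotation as Rn
AX=np.array([.598,-.0295])
def st(target=None):
    s=read_state();M=Rn.from_quat(s['eef_rot']).as_matrix();p=s['ee_pos'];d=p[:2]-AX
    print('t',round(s['time'],2),'p',p.round(4),'yaw x',np.degrees(np.arctan2(M[1,0],M[0,0])).round(1),'tilt',M[:,2].round(3),'r',np.linalg.norm(d).round(4),'ang',np.degrees(np.arctan2(d[1],d[0])).round(2),'f',s['ft_force'].round(2),'w',round(s['width'],4))
    print('q',s['joint_positions'].round(2))
    a=np.arctan2(d[1],d[0]);print('F tang cw',(s['ft_force'][:2]@[-np.sin(a),np.cos(a)]).round(2),'(=resistance to cw pull) rad',(s['ft_force'][:2]@d/np.linalg.norm(d)).round(2))
    if target is not None: print('tool delta',(M.T@(np.array(target)-p)).round(4))
E
python3 - <<'E'
from h import *
st([.5435,-.1175,.114])
print('jar',atz('top',(437,150),.05),'solv',atz('top',(432,228),.03))
E
```

```text
t 2.5 p [ 0.5054 -0.1843  0.2744] yaw x -31.8 tilt [-0.001  0.    -1.   ] r 0.1804 ang -120.87 f [ 0.01 -0.44 -0.21] w 0.087
q [ 0.65  0.14 -0.43  1.58  0.06  1.43 -0.34]
F tang cw 0.24 (=resistance to cw pull) rad 0.38
tool delta [-0.0028 -0.0769  0.1604]
jar [ 0.66367009 -0.33960953  0.05      ] solv [ 0.46878623 -0.32012498  0.03      ]
```

>>> step_arm([
  [-0.001,-0.026,0,0,0,0],
  [-0.001,-0.026,0,0,0,0],
  [-0.001,-0.025,0,0,0,0],
  [0,0,0.03,0,0,0],
  [0,0,0.03,0,0,0],
  [0,0,0.03,0,0,0],
  [0,0,0.03,0,0,0],
  [0,0,0.02,0,0,0],
  [0,0,0.017,0,0,0],
  [0,0,0,0,0,0],
])

```text
time: 3.5
ee_pos: [0.5422, -0.1173, 0.1153]
eef_rot: [0.961, -0.277, -0.002, 0.0]
ft_force: [0.4, 0.0, 0.1]
width: 0.087
```

Run:
```python
from h import *
st([.5435,-.1175,.114])
save('top','t1');save('side','s1')
a=np.load('pics/t1.npy')[125:245,250:400];b=np.load('pics/s1.npy')[100:220,220:340]
f=lambda a:np.clip(cv2.resize(a,None,fx=3,fy=3,interpolation=cv2.INTER_CUBIC).astype(float)*1.5,0,255)
cv2.imwrite('pics/c1.png',np.hstack([f(a),f(b)])[:,:800])
```

```text
t 3.5 p [ 0.5422 -0.1173  0.1153] yaw x -32.2 tilt [-0.004  0.001 -1.   ] r 0.1041 ang -122.44 f [0.43 0.03 0.09] w 0.087
q [ 0.54  0.3  -0.47  1.75  0.15  1.13 -0.54]
F tang cw 0.35 (=resistance to cw pull) rad -0.26
tool delta [ 0.0012 -0.0005  0.0013][ WARN:0@3.792] global loadsave.cpp:1063 imwrite_ Unsupported depth image for selected encoder is fallbacked to CV_8U.
```

View pics/c1.png

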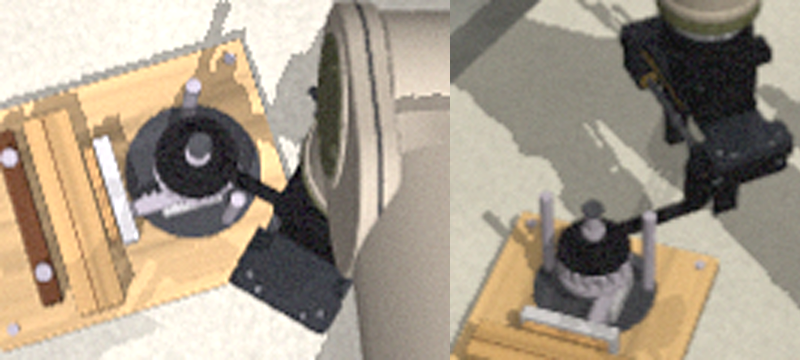

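The crops show the fingers straddling the knob, left crop (about 300,250) and right crop (about 690,180), clear of the near post. Now I close on it.

>>> step_arm([
  [0,0,0,0,0,0],
  [0,0,0,0,0,0],
  [0,0,0,0,0,0],
  [0,0,0,0,0,0],
  [0,0,0,0,0,0],
  [0,0,0,0,0,0],
  [0,0,0,0,0,0],
  [0,0,0,0,0,0],
], gripper=0, grip_force=30)

```text
time: 4.4
ee_pos: [0.5439, -0.1175, 0.1177]
eef_rot: [0.961, -0.275, 0.0, 0.0]
ft_force: [0.6, -0.5, 0.1]
width: 0.0307
```

```bash
python3 -c "
from h import *
st()"
```

```text
t 4.4 p [ 0.5439 -0.1175  0.1177] yaw x -32.0 tilt [ 0. -0. -1.] r 0.1033 ang -121.6 f [ 0.64 -0.5   0.05] w 0.0307
q [ 0.54  0.3  -0.47  1.74  0.15  1.14 -0.54]
F tang cw 0.8 (=resistance to cw pull) rad 0.09
```

>>> step_arm([
  [0,0,0,0,0,0],
  [0,0,0,0,0,0],
  [0,0,0,0,0,0],
  [0,0,0,0,0,0],
])

```text
time: 4.8
ee_pos: [0.5439, -0.1175, 0.1178]
eef_rot: [0.961, -0.275, 0.0, 0.0]
ft_force: [0.4, 0.1, -0.0]
width: 0.0249
```

>>> step_arm([
  [0,0,-0.003,0,0,0],
  [0,0,-0.003,0,0,0],
  [0,0,-0.003,0,0,0],
  [0,0,-0.003,0,0,0],
  [0,0,-0.003,0,0,0],
  [0,0,-0.002,0,0,0],
  [0,0,0,0,0,0],
])

```text
time: 5.5
ee_pos: [0.544, -0.1174, 0.135]
eef_rot: [0.961, -0.275, 0.0, -0.0]
ft_force: [1.2, 3.3, -8.3]
width: 0.025
```

```bash
python3 -c "
from h import *
st()"
```

```text
t 5.5 p [ 0.544  -0.1174  0.135 ] yaw x -32.0 tilt [ 0. -0. -1.] r 0.1032 ang -121.59 f [ 1.19  3.31 -8.28] w 0.025
q [ 0.54  0.28 -0.48  1.73  0.14  1.17 -0.53]
F tang cw -0.72 (=resistance to cw pull) rad -3.45
```

>>> step_arm([
  [0.0082,-0.0003,0,0,0,-0.0785],
  [0.0082,-0.0003,0,0,0,-0.0785],
  [0.0082,-0.0003,0,0,0,-0.0785],
  [0.0082,-0.0003,0,0,0,-0.0785],
  [0.0082,-0.0003,0,0,0,-0.0785],
  [0.0082,-0.0003,0,0,0,-0.0785],
  [0.0082,-0.0003,0,0,0,-0.0785],
  [0.0082,-0.0003,0,0,0,-0.0785],
  [0.0082,-0.0003,0,0,0,-0.0785],
  [0.0082,-0.0003,0,0,0,-0.0785],
  [0,0,0,0,0,0],
])

```text
time: 6.6
ee_pos: [0.6228, -0.1293, 0.1339]
eef_rot: [0.993, 0.115, -0.001, -0.001]
ft_force: [-0.8, 5.1, -7.6]
width: 0.025
```

```bash
python3 -c "
from h import *
st()"
```

```text
t 6.6 p [ 0.6228 -0.1293  0.1339] yaw x 13.2 tilt [-0.001  0.002 -1.   ] r 0.1028 ang -76.05 f [-0.78  5.11 -7.64] w 0.025
q [ 0.56  0.47 -0.57  1.5   0.26  1.24  0.19]
F tang cw 0.47 (=resistance to cw pull) rad -5.14
```

>>> step_arm([
  [0.0082,-0.0003,0,0,0,-0.0785],
  [0.0082,-0.0003,0,0,0,-0.0785],
  [0.0082,-0.0003,0,0,0,-0.0785],
  [0.0082,-0.0003,0,0,0,-0.0785],
  [0.0082,-0.0003,0,0,0,-0.0785],
  [0.0082,-0.0003,0,0,0,-0.0785],
  [0.0082,-0.0003,0,0,0,-0.0785],
  [0.0082,-0.0003,0,0,0,-0.0785],
  [0.0082,-0.0003,0,0,0,-0.0785],
  [0.0082,-0.0003,0,0,0,-0.0785],
  [0,0,0,0,0,0],
])

```text
time: 7.7
ee_pos: [0.6871, -0.0834, 0.1336]
eef_rot: [0.874, 0.486, -0.001, -0.001]
ft_force: [-4.2, 3.1, -8.5]
width: 0.0253
```

```bash
python3 -c "
from h import *
st()
a=np.array([[.5439,-.1175],[.6228,-.1293],read_state()['ee_pos'][:2]])
A=2*(a[1:]-a[0]);b=(a[1:]**2).sum(1)-(a[0]**2).sum();c=np.linalg.solve(A,b);print(c,np.linalg.norm(a-c,axis=1))
d=a-c;print(np.degrees(np.arctan2(d[:,1],d[:,0])))"
```

```text
t 7.7 p [ 0.6871 -0.0834  0.1336] yaw x 58.2 tilt [-0.003  0.001 -1.   ] r 0.1041 ang -31.17 f [-4.25  3.14 -8.48] w 0.0253
q [ 0.51  0.63 -0.69  1.33  0.39  1.33  0.83]
F tang cw 0.49 (=resistance to cw pull) rad -5.26
[ 0.59784439 -0.02648412] [0.10580117 0.10580117 0.10580117]
[-120.65488664  -76.35692716  -32.52591335]
```

>>> step_arm([
  [0,0,0.003,0,0,0],
  [0,0,0.003,0,0,0],
  [0,0,0.003,0,0,0],
  [0,0,0.003,0,0,0],
  [0,0,0.003,0,0,0],
  [0,0,0.002,0,0,0],
  [0,0,0,0,0,0],
])

```text
time: 8.4
ee_pos: [0.6877, -0.0834, 0.1184]
eef_rot: [0.875, 0.484, 0.0, -0.001]
ft_force: [-3.8, 5.9, -1.4]
width: 0.0247
```

```bash
python3 -c "
from h import *
st()"
```

```text
t 8.4 p [ 0.6877 -0.0834  0.1184] yaw x 57.9 tilt [-0.     0.001 -1.   ] r 0.1047 ang -30.97 f [-3.84  5.85 -1.4 ] w 0.0247
q [ 0.51  0.64 -0.69  1.35  0.4   1.3   0.82]
F tang cw 3.04 (=resistance to cw pull) rad -6.3
```

>>> step_arm([
  [0,-0.0005,0.001,0,0,0],
  [0,0,0,0,0,0],
  [0,0,0,0,0,0],
  [-0.0042,-0.0001,0,0,0,0.04],
  [-0.0042,-0.0001,0,0,0,0.04],
  [-0.0042,-0.0001,0,0,0,0.04],
  [-0.0042,-0.0001,0,0,0,0.04],
  [-0.0042,-0.0001,0,0,0,0.04],
])

```text
time: 9.2
ee_pos: [0.6756, -0.0989, 0.1181]
eef_rot: [0.919, 0.394, 0.002, -0.001]
ft_force: [0.9, 9.0, -1.6]
width: 0.0246
```

```bash
python3 -c "
from h import *
st()"
```

```text
t 9.2 p [ 0.6756 -0.0989  0.1181] yaw x 46.4 tilt [ 0.003  0.002 -1.   ] r 0.1041 ang -41.82 f [ 0.88  9.01 -1.56] w 0.0246
q [ 0.53  0.6  -0.65  1.38  0.37  1.27  0.66]
F tang cw 7.31 (=resistance to cw pull) rad -5.36
```

>>> step_arm([
  [-0.0042,-0.0006,0,0,0,0.04],
  [-0.0042,-0.0006,0,0,0,0.04],
  [-0.0042,-0.0001,0,0,0,0.04],
  [-0.0042,-0.0001,0,0,0,0.04],
  [-0.0042,-0.0001,0,0,0,0.04],
])

```text
time: 9.7
ee_pos: [0.6596, -0.1127, 0.1183]
eef_rot: [0.954, 0.3, 0.002, -0.0]
ft_force: [3.5, 6.6, -3.0]
width: 0.0251
```

```bash
sed -i 's/-.0295/-.028/' h.py; python3 -c "
from h import *
st()"
```

```text
t 9.7 p [ 0.6596 -0.1127  0.1183] yaw x 34.9 tilt [ 0.004  0.001 -1.   ] r 0.1047 ang -53.98 f [ 3.47  6.65 -3.01] w 0.0251
q [ 0.54  0.56 -0.62  1.43  0.33  1.25  0.5 ]
F tang cw 6.72 (=resistance to cw pull) rad -3.34
```

>>> step_arm([
  [-0.0042,-0.0001,0,0,0,0.04],
  [-0.0042,-0.0001,0,0,0,0.04],
  [-0.0042,-0.0001,0,0,0,0.04],
  [-0.0042,-0.0001,0,0,0,0.04],
])

```text
time: 10.1
ee_pos: [0.6452, -0.1213, 0.1183]
eef_rot: [0.975, 0.223, 0.002, -0.0]
ft_force: [4.4, 6.0, -3.6]
width: 0.025
```

```bash
python3 -c "
from h import *
st()"
```

```text
t 10.1 p [ 0.6452 -0.1213  0.1183] yaw x 25.7 tilt [ 0.005  0.001 -1.   ] r 0.1046 ang -63.16 f [ 4.42  6.02 -3.61] w 0.025
q [ 0.55  0.53 -0.6   1.47  0.31  1.23  0.37]
F tang cw 6.66 (=resistance to cw pull) rad -3.37
```

>>> step_arm([
  [-0.0042,-0.0001,0.0005,0,0,0.04],
  [-0.0042,-0.0001,0.0005,0,0,0.04],
  [-0.0042,-0.0001,0,0,0,0.04],
  [-0.0042,-0.0001,0,0,0,0.04],
])

```text
time: 10.5
ee_pos: [0.6302, -0.1276, 0.118]
eef_rot: [0.99, 0.144, 0.003, 0.0]
ft_force: [4.8, 4.9, -0.0]
width: 0.025
```

```bash
python3 -c "
from h import *
st()"
```

```text
t 10.5 p [ 0.6302 -0.1276  0.118 ] yaw x 16.6 tilt [ 0.006  0.001 -1.   ] r 0.1047 ang -72.08 f [ 4.79  4.95 -0.01] w 0.025
q [ 0.56  0.5  -0.57  1.51  0.28  1.21  0.23]
F tang cw 6.08 (=resistance to cw pull) rad -3.23
```

>>> step_arm([
  [-0.0042,-0.0001,0,0,0,0.04],
  [-0.0042,-0.0001,0,0,0,0.04],
  [-0.0042,-0.0001,0,0,0,0.04],
])

```text
time: 10.8
ee_pos: [0.618, -0.1307, 0.118]
eef_rot: [0.996, 0.084, 0.003, 0.0]
ft_force: [6.5, 4.4, -0.4]
width: 0.025
```

```bash
python3 -c "
from h import *
st()"
```

```text
t 10.8 p [ 0.618  -0.1307  0.118 ] yaw x 9.7 tilt [ 0.007  0.    -1.   ] r 0.1046 ang -78.96 f [ 6.46  4.41 -0.39] w 0.025
q [ 0.56  0.47 -0.55  1.54  0.26  1.2   0.13]
F tang cw 7.18 (=resistance to cw pull) rad -3.09
```

>>> step_arm([
  [-0.0042,-0.0001,0,0,0,0.04],
  [-0.0042,-0.0001,0,0,0,0.04],
])

```text
time: 11.0
ee_pos: [0.6098, -0.132, 0.1181]
eef_rot: [0.999, 0.044, 0.003, 0.0]
ft_force: [7.0, 4.4, 0.7]
width: 0.025
```

```bash
python3 -c "
from h import *
st()"
```

```text
t 11.0 p [ 0.6098 -0.132   0.1181] yaw x 5.1 tilt [ 0.007 -0.    -1.   ] r 0.1046 ang -83.53 f [7.02 4.43 0.67] w 0.025
q [ 0.56  0.45 -0.54  1.57  0.24  1.19  0.06]
F tang cw 7.47 (=resistance to cw pull) rad -3.61
```

>>> step_arm([
  [-0.0042,-0.0001,0,0,0,0.04],
  [-0.0042,-0.0001,0,0,0,0.04],
])

```text
time: 11.2
ee_pos: [0.6015, -0.1326, 0.1181]
eef_rot: [1.0, 0.004, 0.004, 0.0]
ft_force: [6.3, 3.4, -0.3]
width: 0.0249
```

Run:
```python
from h import *
st()
save('top','t2');save('side','s2')
a=np.load('pics/t2.npy')[135:245,225:355];b=np.load('pics/s2.npy')[145:265,200:320]
f=lambda a,k:np.clip(cv2.resize(a,None,fx=k,fy=k,interpolation=cv2.INTER_CUBIC).astype(float)*1.5,0,255).astype(np.uint8)
c=np.zeros((400,800,3),np.uint8);x=f(a,3.3);c[:x.shape[0],:x.shape[1]]=x;y=f(b,3);c[:360,432:792]=y;cv2.imwrite('pics/c2.png',c)
```

```text
t 11.2 p [ 0.6015 -0.1326  0.1181] yaw x 0.5 tilt [ 0.007 -0.    -1.   ] r 0.1047 ang -88.1 f [ 6.25  3.38 -0.32] w 0.0249
q [ 0.56  0.43 -0.53  1.59  0.23  1.18 -0.01]
F tang cw 6.36 (=resistance to cw pull) rad -3.17
```

View pics/c2.png

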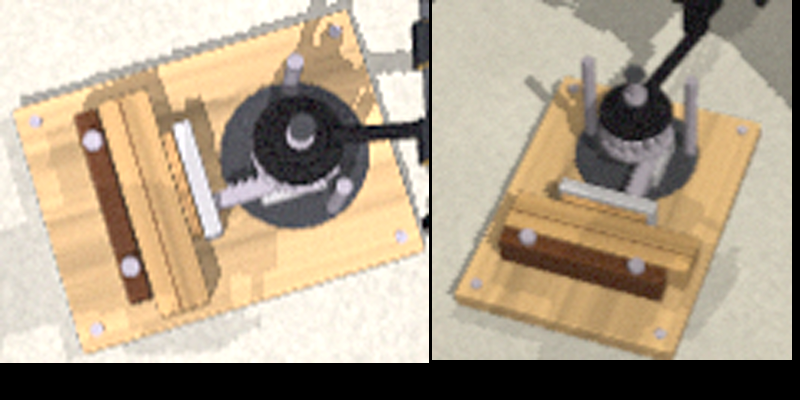

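The crops show the bar (left crop about 155,200) now almost against the fence (115,205) with the pad on it, so the play is nearly taken up. I'll use finer rows from here.

>>> step_arm([
  [-0.0042,-0.0001,0,0,0,0.04],
  [-0.0042,-0.0001,0,0,0,0.04],
])

```text
time: 11.5
ee_pos: [0.5932, -0.1325, 0.1181]
eef_rot: [0.999, -0.036, 0.004, 0.0]
ft_force: [6.9, 2.4, 0.2]
width: 0.0251
```

```bash
python3 -c "
from h import *
st()"
```

```text
t 11.5 p [ 0.5932 -0.1325  0.1181] yaw x -4.1 tilt [ 0.007 -0.001 -1.   ] r 0.1047 ang -92.62 f [6.85 2.36 0.25] w 0.0251
q [ 0.56  0.41 -0.52  1.61  0.22  1.17 -0.08]
F tang cw 6.74 (=resistance to cw pull) rad -2.67
```

>>> step_arm([
  [-0.0042,-0.0001,0,0,0,0.04],
  [-0.0042,-0.0001,0,0,0,0.04],
])

```text
time: 11.7
ee_pos: [0.5848, -0.1318, 0.1181]
eef_rot: [0.997, -0.076, 0.004, 0.0]
ft_force: [7.9, 2.5, -0.4]
width: 0.0251
```

```bash
python3 -c "
from h import *
st()"
```

```text
t 11.7 p [ 0.5848 -0.1318  0.1181] yaw x -8.7 tilt [ 0.007 -0.001 -1.   ] r 0.1047 ang -97.22 f [ 7.88  2.53 -0.41] w 0.0251
q [ 0.56  0.39 -0.51  1.64  0.2   1.16 -0.15]
F tang cw 7.5 (=resistance to cw pull) rad -3.5
```

>>> step_arm([
  [-0.0042,-0.0001,0,0,0,0.04],
])

```text
time: 11.8
ee_pos: [0.5807, -0.1312, 0.1181]
eef_rot: [0.995, -0.096, 0.004, 0.0]
ft_force: [7.1, 1.5, -1.6]
width: 0.0251
```

```bash
python3 -c "
from h import *
st()"
```

```text
t 11.8 p [ 0.5807 -0.1312  0.1181] yaw x -11.0 tilt [ 0.007 -0.001 -1.   ] r 0.1047 ang -99.49 f [ 7.11  1.51 -1.57] w 0.0251
q [ 0.56  0.38 -0.51  1.65  0.2   1.16 -0.19]
F tang cw 6.76 (=resistance to cw pull) rad -2.66
```

>>> step_arm([
  [-0.0042,-0.0001,0,0,0,0.04],
])

```text
time: 11.9
ee_pos: [0.5768, -0.1305, 0.1181]
eef_rot: [0.993, -0.116, 0.004, 0.0]
ft_force: [8.2, 1.2, -1.3]
width: 0.0251
```

```bash
python3 -c "
from h import *
st()"
```

```text
t 11.9 p [ 0.5768 -0.1305  0.1181] yaw x -13.3 tilt [ 0.008 -0.001 -1.   ] r 0.1047 ang -101.7 f [ 8.19  1.21 -1.29] w 0.0251
q [ 0.55  0.37 -0.5   1.66  0.19  1.15 -0.23]
F tang cw 7.77 (=resistance to cw pull) rad -2.84
```

>>> step_arm([
  [-0.0042,-0.0001,0,0,0,0.04],
])

```text
time: 12.0
ee_pos: [0.5728, -0.1296, 0.1181]
eef_rot: [0.991, -0.136, 0.004, 0.0]
ft_force: [9.4, 0.8, -2.9]
width: 0.0251
```

```bash
python3 -c "
from h import *
st()"
```

```text
t 12.0 p [ 0.5728 -0.1296  0.1181] yaw x -15.6 tilt [ 0.008 -0.001 -1.   ] r 0.1047 ang -103.92 f [ 9.41  0.78 -2.86] w 0.0251
q [ 0.55  0.36 -0.5   1.67  0.19  1.15 -0.26]
F tang cw 8.94 (=resistance to cw pull) rad -3.02
```

>>> step_arm([
  [-0.0042,-0.0001,0,0,0,0.04],
])

```text
time: 12.1
ee_pos: [0.5689, -0.1286, 0.1182]
eef_rot: [0.988, -0.156, 0.004, 0.0]
ft_force: [9.7, 0.2, -1.2]
width: 0.0249
```

```bash
python3 -c "
from h import *
st()"
```

```text
t 12.1 p [ 0.5689 -0.1286  0.1182] yaw x -17.9 tilt [ 0.008 -0.002 -1.   ] r 0.1047 ang -106.12 f [ 9.73  0.18 -1.19] w 0.0249
q [ 0.55  0.35 -0.49  1.68  0.18  1.15 -0.3 ]
F tang cw 9.3 (=resistance to cw pull) rad -2.87
```

>>> step_arm([
  [-0.0042,-0.0001,0,0,0,0.04],
])

```text
time: 12.2
ee_pos: [0.5651, -0.1274, 0.1182]
eef_rot: [0.985, -0.175, 0.004, 0.0]
ft_force: [8.9, -0.6, -2.2]
width: 0.0252
```

```bash
python3 -c "
from h import *
st()"
```

```text
t 12.2 p [ 0.5651 -0.1274  0.1182] yaw x -20.2 tilt [ 0.009 -0.002 -1.   ] r 0.1047 ang -108.32 f [ 8.93 -0.6  -2.24] w 0.0252
q [ 0.55  0.34 -0.49  1.69  0.17  1.14 -0.34]
F tang cw 8.67 (=resistance to cw pull) rad -2.24
```

>>> step_arm([
  [-0.0042,-0.0001,0,0,0,0.04],
])

```text
time: 12.3
ee_pos: [0.5613, -0.1261, 0.1182]
eef_rot: [0.981, -0.195, 0.005, 0.0]
ft_force: [10.7, -0.6, -3.1]
width: 0.0248
```

```bash
python3 -c "
from h import *
st()"
```

```text
t 12.3 p [ 0.5613 -0.1261  0.1182] yaw x -22.5 tilt [ 0.009 -0.002 -1.   ] r 0.1047 ang -110.52 f [10.7  -0.56 -3.09] w 0.0248
q [ 0.55  0.33 -0.48  1.7   0.17  1.14 -0.38]
F tang cw 10.22 (=resistance to cw pull) rad -3.23
```

>>> step_arm([
  [-0.003,-0.0001,0,0,0,0.03],
])

```text
time: 12.4
ee_pos: [0.5586, -0.125, 0.1183]
eef_rot: [0.978, -0.21, 0.005, 0.0]
ft_force: [11.2, -2.1, -3.4]
width: 0.0251
```

```bash
python3 -c "
from h import *
st()"
```

```text
t 12.4 p [ 0.5586 -0.125   0.1183] yaw x -24.2 tilt [ 0.009 -0.002 -1.   ] r 0.1048 ang -112.11 f [11.2  -2.11 -3.36] w 0.0251
q [ 0.54  0.32 -0.48  1.71  0.16  1.14 -0.41]
F tang cw 11.17 (=resistance to cw pull) rad -2.26
```

>>> step_arm([
  [0.001,0,0,0,0,0],
  [0.001,0,0.0005,0,0,0],
  [0.001,0,0.0005,0,0,0],
  [0,0,0,0,0,0],
  [0,0,0,0,0,0],
])

```text
time: 12.9
ee_pos: [0.5602, -0.1258, 0.1172]
eef_rot: [0.978, -0.209, 0.003, 0.0]
ft_force: [2.9, 0.5, 7.5]
width: 0.025
```

```bash
python3 -c "
from h import *
st()"
```

```text
t 12.9 p [ 0.5602 -0.1258  0.1172] yaw x -24.1 tilt [ 0.006 -0.002 -1.   ] r 0.1049 ang -111.15 f [2.93 0.5  7.47] w 0.025
q [ 0.54  0.33 -0.48  1.7   0.17  1.14 -0.4 ]
F tang cw 2.56 (=resistance to cw pull) rad -1.52
```

>>> step_arm([
  [0.001,0,-0.0008,0,0,0],
  [0,0,0,0,0,0],
  [0,0,0,0,0,0],
  [0,0,0,0,0,0],
  [0,0,0,0,0,0],
  [0,0,0,0,0,0],
  [0,0,0,0,0,0],
  [0,0,0,0,0,0],
], gripper=1)

```text
time: 13.7
ee_pos: [0.5588, -0.1251, 0.1155]
eef_rot: [0.978, -0.208, -0.0, 0.0]
ft_force: [-0.1, -0.3, -0.2]
width: 0.0812
```

>>> step_arm([
  [0,0,-0.01,0,0,0],
  [0,0,-0.02,0,0,0],
  [0,0,-0.03,0,0,0],
  [0,0,-0.03,0,0,0],
  [0,0,-0.03,0,0,0],
  [0,0,-0.03,0,0,0],
  [0,0.03,0,0,0,0],
  [0,0.03,0,0,0,0],
  [0,0.03,0,0,0,0],
  [0,0.03,0,0,0,0],
  [0,0,0,0,0,0],
])

```text
time: 14.8
ee_pos: [0.508, -0.2395, 0.2663]
eef_rot: [0.978, -0.211, 0.0, 0.001]
ft_force: [0.7, -0.6, -0.1]
width: 0.0872
```

Run:
```python
from h import *
st()
save('top','t3');save('side','s3')
a=np.load('pics/t3.npy')[135:245,225:365];b=np.load('pics/s3.npy')[145:265,200:320]
f=lambda a,k:np.clip(cv2.resize(a,None,fx=k,fy=k,interpolation=cv2.INTER_CUBIC).astype(float)*1.5,0,255).astype(np.uint8)
c=np.zeros((400,800,3),np.uint8);x=f(a,3);c[:x.shape[0],:x.shape[1]]=x;y=f(b,3);c[:360,432:792]=y;cv2.imwrite('pics/c3.png',c)
```

```text
t 14.8 p [ 0.508  -0.2395  0.2663] yaw x -24.3 tilt [-0.    -0.002 -1.   ] r 0.2299 ang -113.05 f [ 0.67 -0.6  -0.12] w 0.0872
q [ 0.71  0.2  -0.41  1.54  0.08  1.43 -0.13]
F tang cw 0.85 (=resistance to cw pull) rad 0.29
```

View pics/c3.png

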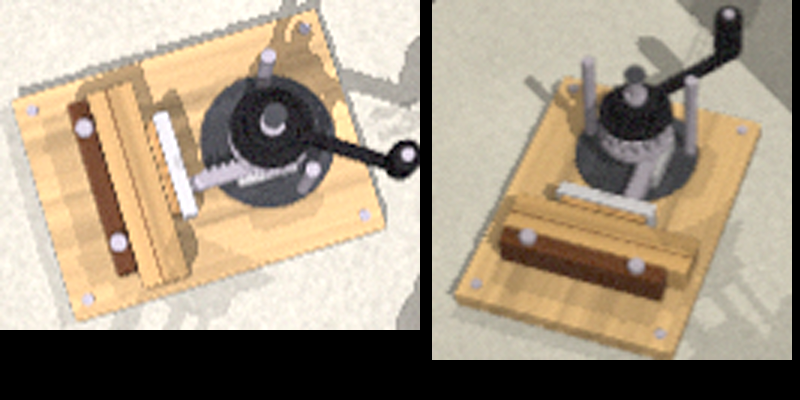

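The crops show the gripper clear, the bar flush and square between pad and fence, and the knob at top (359.7,186) / side (298.7,149.7). I'll check the knob height for seating, then hand in.

Run:
```python
from h import *
p,e=tri((359.7,186),(298.7,149.7));d=p[:2]-AX
print(p,e,np.linalg.norm(d),np.degrees(np.arctan2(d[1],d[0])))
if abs(p[2]-.1373)<.005: print(close_job())
```

```text
[ 0.56130337 -0.1244285   0.13961584] 0.0010865223172288288 0.10317508837399289 -110.83471802416037
the job is handed in; nothing more can be done
None
```

I lifted the lever about 17 mm, swung it back 90° (4 teeth) and let it drop into the teeth. Then I turned it about 81° clockwise until the bar was clamped, eased it within its play, released the knob and backed off. The job was handed in at about 15 s.

**Clamping force:** the last reading while still turning was about 11.2 N, a little over the 10 N asked. By your table that is roughly 45 N on the bar. The turn since contact (about 12° past first touch) gives about 40–45 N. Both are inside the 20–70 N window. The pull readings scattered by about ±0.5 N, and one dipped to 8.7 N on the way up, so I used the turn angle as a second check.

**Seating:** the lever did not drop further under about 7.5 N of downward push. The knob top measured 139.6 mm in the final images against a nominal 139 mm. The first image measurement gave 137.3 mm, so it is good to about 2 mm and cannot prove seating within 2 mm on its own.

**Bar and surroundings:** the last pictures show the bar flush and square against the fence, with the gripper well clear of the jig. I did not check the bystanders after the work. The gripper stayed away from them, and no unexpected forces showed up.

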